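# Sort two tins through a tin rack's seesaw gate

## Robot

A 6-joint arm with a two-finger parallel gripper is mounted at the origin on a cart in front of the work surface, level with it; the furniture and walls round the work are solid. World frame = base frame: x ahead of the robot, y to its left, z up, the work surface at z = 0. Lengths are in m, angles in rad, forces in N, time in s.
With the tool pointing down it reaches from about 0.35 to 0.875 m from the base axis. Payload 4.2 kg.
Tool frame: the origin (TCP) lies midway between the tips of the shut fingers; the grasp point (between the pads) lies behind it (robot.grasp_offset is the z of the grasp point in the tool frame, in m); z points along the fingers, y is the direction in which the jaws open and shut (so a half turn about z gives the same grasp; the last joint's range is limited). The gripper opens to 87 mm and grips with 3 to 60 N. Pads are 19 mm wide; open, the fingers measure 117 mm over their backs; the gripper's body (75 mm by 190 mm) begins 51 mm behind the grasp point.
Start: joints at [-0.842, 0.385, 0.008, 0, -1.194, -0.259], TCP at [0.283, -0.557, 0.187] pointing down, gripper open.
Joint ranges: [-3.14, 3.14], [-1.21, 2.06], [-1.07, 1.41], [-3.16, 2.05], [-2.99, -0.16], [-3.1, 3.1]. Speed limits (rad/s): [2.79, 2.79, 3.14, 3.14, 3.14, 3.14].

## Interface

Orientations are given as [roll, pitch, yaw] about the fixed x, y, z axes, in that order (R = Rz(yaw) Ry(pitch) Rx(roll)).
In Python, from rig import robot gives the robot as it stands.
- The arm moves only by the shell command python3 -m creep 'ROWS' [FORCE]. ROWS is a JSON object of lists of equal length, an entry for each row: "offset": the shift along the tool's x, y, z in cm, a list of three; "delta_rot": the turn, a rotation vector about the tool's x, y, z in rad, a list of three; "hand": the finger opening in cm, from 0 to 8.7. A call has 1 to 20 rows; each row is the pose to reach, as a shift and turn from the pose measured when the call began, along the tool's axes at that moment; what a row does not reach only later rows make up. A row lasts 1/8 s, in which the tool goes at most 62.5 mm and 10.7 degrees, less where a joint would pass 70% of its speed; a pose out of reach is approached as far as the arm can. A call with a gripper value outside its range is refused whole. The fingers move at their own pace and stop on an object; FORCE is the grip in N (left out, the last holds). Time passes only in rows, so rows that repeat a pose let the fingers close. It gives the time, the measured TCP pose, the force and the opening at its end, in the units of the state.
- robot.observe(): the state, without advancing time (a new reading comes with each control period).
- robot.grab_frame(name): name is "scene" or "top" or "wrist"; returns a dict with "image" (384x512x3 uint8, blue, green, red), "z_map" (384x512 float32, m along the optical axis (not along the pixel's ray), 0 where there is no reading), "camera_matrix" (3x3 intrinsics, pixels), "R" (3x3) and "t" (3): a world point X has camera coordinates R X + t. Camera axes: x right, y down, z forward; pixel columns grow to the right and rows downward; lengths in m; the calibration is good to about 2 mm. The wrist camera is an equidistant fisheye: a pixel r from the principal point sees the ray r / f radians off the axis. A picture is of the moment at which its call begins.
- robot.finish_job(): hands the job in, once; it reports no verdict.
Trained networks look in the newest picture that a camera, given by its name, has taken for a name from the list of things; names that differ only in an ending like _2 or _b are one class to them, and where a whole thing is asked for, a point or a joint stands for the part that bears it (a point fixed in the world has none). Each returns a list of dicts, best first, with "confidence" (0 to 1); they miss things now and then, are a little off and sometimes report something else, mostly with a low value. They report only what shows in the picture. A call takes as long as a camera call.
- robot.masks_of(camera, name): "region" (384x512 bool, what is visible of it) and "centre" ([column, row] in pixels, amid what is visible of it).
The state is a dict: "time": time; "qpos": joint angles; "dq": joint speeds; "joint_efforts": joint torques, N m; "tcp_pos": TCP position; "tcp_rot": TCP orientation; "contact_force": force on the tool from outside, world axes, zero at the start; "torque": the same for the moment, N m; "gripper_width": finger opening in m.
Only numpy, scipy, OpenCV 4.12 (cv2) and the standard library are available. Lean on these libraries where they do the work, as an engineer would, in place of code of your own. Each camera call takes 0.05 s, during which the arm holds its last target. There are 200 camera calls.

## Task

Put the two tins waiting on top of the tin rack away with their own kind: push each one into the shared inlet so that it rolls down and comes to rest against the tin of the same kind in its lane, pressing the rack's seesaw gate over with the fingertips so that it feeds the proper lane for each tin. Only push and press, gently: do not grip or lift the tins, do not touch the tins that already lie in the lanes, and leave everything else on the worktop where it is.

Things in the scene. Friction and masses are not known exactly. Their poses are not given: they have to be found in the camera images.
- rack: two-lane tin rack, white steel, clear front, wooden base, fixed. Origin on the worktop (z = 0) under its middle; x points away from the robot at yaw 0, y to its left; heights below are over the worktop. The tins lie in a slot between front and back walls (inner faces at x = -31.5 and +31.5 mm; tops at z = 171 and 202 mm). The base spans x = -45 to +41 mm, y = -240 to +240 mm, and reaches x = -130 mm under the rocker
- inlet (a point): middle of the shared inlet, an opening 86 mm wide in y between the two loading shelves (tops at z = 154 mm, sloping 3 degrees outward, open outer ends at y = -136 and +136 mm). A tin pushed along its shelf towards here drops in by itself once its middle is within 43 mm of here in y, falls on the gate and rolls out into the lane that the gate leaves open
- gate (a joint): seesaw gate (red): a blade under the inlet and, on the same shaft (along the rack's x, z = 55 mm), a rocker bar 130 mm long with two pads in front. rad, -0.52 to 0.52, stop to stop. Positive: left pad up, blade leans right, tins go into the LEFT lane. Negative: right pad up, tins go into the RIGHT lane. Top-heavy: it falls to the stop on whichever side of 0 it is. It may start between the stops and fall at once
- left_pad (a point): middle of the top of the rocker bar's left black pad (22 x 30 mm), moves with the gate: 48 mm from the shaft along the bar, 96 mm in front of the rack's middle (60 mm clear of the front panel). z about 87 mm when up, 64 mm level, 39 mm when down. Pressed straight down (about 1 N) from up to 10 mm or more below level, it falls the rest of the way and the other pad comes up
- right_pad (a point): the same for the right pad
- left_lane (a point): on the floor of the left lane, where a tin comes to rest behind the one at the lane's end (y = +120 mm in the rack's frame). The lane slopes outward to an end stop at y = +233 mm and ends in an open tray
- right_lane (a point): the same in the right lane (y = -120 mm, end stop at y = -233 mm)
- soup_wait_center (a point): waiting soup tin, brown-red label with a bowl of soup, on the left or right loading shelf (y = +86 or -86 mm, z = 192 mm), lying against a bead 3 mm high; smooth (friction 0.3 on the rack); 2 to 4 N, level with its middle, pushes it towards the inlet; 75 mm across, 58 mm long, about 0.3 kg, lying on its side along the rack's x; this point is its middle, half-way along its axis
- tomato_wait_center (a point): waiting tomato tin, cream label with red tomatoes, on the other loading shelf, seated likewise; 75 mm across, 58 mm long, about 0.3 kg, lying on its side along the rack's x; this point is its middle, half-way along its axis
- soup_lane_center (a point): soup tin already at the end of the left or right lane, in the open tray (y = +195 or -195 mm in the rack's frame, z = 59 mm); 75 mm across, 58 mm long, about 0.3 kg, lying on its side along the rack's x; this point is its middle, half-way along its axis
- tomato_lane_center (a point): tomato tin already at the end of the other lane; 75 mm across, 58 mm long, about 0.3 kg, lying on its side along the rack's x; this point is its middle, half-way along its axis
- jar: bystander, glass jar with a black lid, 71 x 76 x 98 mm, behind the rack; origin under its middle
- pickle: bystander, small glass jar with a green lid, 64 x 68 x 84 mm, right of the rack; origin under its middle
- tub: bystander, clear food tub with a clear lid, 119 x 169 x 70 mm, right of the rack; origin under its middle
- pepper: bystander, spice jar with a mustard-yellow cap and beige label, 42 x 42 x 96 mm, in front of the sink; origin under its middle
- paprika: bystander, spice jar with a mustard-yellow cap and green label, 42 x 42 x 96 mm, in front of the sink; origin under its middle

How it is judged:
By the outcome, as a careful person would: the job done as asked, in the order asked, and still so for the second after the job is handed in, with the robot touching nothing.
It also fails if it takes over 58 s, if anything falls off the work surface, if the arm or the gripper's body presses on something with over 40 N, if the wrist force passes 120 N, or if a joint passes its speed limit or range.

## Working session

There is one attempt and no reset: what is moved stays moved. The work goes in short steps, Python scripts to look and compute and a shell command to move; the robot and the scene stay as the last step left them, time stands still between calls to the robot, and variables do not carry over. Pictures are saved under pics/ and viewed, about 8 in all and at most 12, crops included, and the job is handed in when it is done.

```bash
ls; mkdir -p pics; cat > h.py <<'E'
import numpy as np, cv2
from rig import robot
def world(f,u,v,z=None):
    K=f["camera_matrix"]; z=f["z_map"][int(v),int(u)] if z is None else z
    c=np.array([(u-K[0,2])/K[0,0]*z,(v-K[1,2])/K[1,1]*z,z])
    return f["R"].T@(c-f["t"])
def cloud(f,m):
    K=f["camera_matrix"]; v,u=np.nonzero(m&(f["z_map"]>0)); z=f["z_map"][v,u]
    c=np.stack([(u-K[0,2])/K[0,0]*z,(v-K[1,2])/K[1,1]*z,z],1)
    return (c-f["t"])@f["R"]
E
python3 - <<'E'
from h import *
o=robot.observe(); print({k:np.round(v,3) for k,v in o.items()}, robot.grasp_offset)
ims=[]
for n in ["scene","top"]:
    f=robot.grab_frame(n); ims.append(f["image"])
    print(n,"cam",np.round(-f["R"].T@f["t"],3))
    for t in ["rack","gate","soup_wait_center","tomato_wait_center","left_pad","right_pad","jar","pickle","tub","pepper","paprika"]:
        for r in robot.masks_of(n,t)[:3]:
            p=cloud(f,r["region"]); 
            print(t,round(r["confidence"],2),np.round(r["centre"]),r["region"].sum(), np.round(np.median(p,0),3) if len(p) else None,np.round(np.percentile(p,[2,98],axis=0),3).tolist() if len(p) else None)
cv2.imwrite("pics/a.png",cv2.resize(ims[0],(800,600)));cv2.imwrite("pics/b.png",cv2.resize(ims[1],(800,600)))
E
```

```text
pics
{'time': np.float64(0.0), 'qpos': array([-8.420e-01,  3.860e-01,  7.000e-03, -1.000e-03, -1.194e+00,
       -2.590e-01]), 'dq': array([-0.001,  0.   ,  0.   , -0.002,  0.   ,  0.001]), 'joint_efforts': array([ 0.0000e+00, -3.9066e+01,  1.8741e+01,  4.2200e+00,  1.1000e-02,
       -0.0000e+00]), 'tcp_pos': array([ 0.283, -0.557,  0.186]), 'tcp_rot': array([ 3.139, -0.   , -2.672]), 'contact_force': array([ 0.661, -0.746,  0.44 ]), 'torque': array([ 0.019, -0.021,  0.033]), 'gripper_width': np.float64(0.087)} -0.0187
scene cam [-0.871 -0.973  0.828]
rack 0.77 [261. 222.] 4478 [ 0.494 -0.213  0.063] [[0.401, -0.428, 0.001], [0.564, 0.015, 0.18]]
gate 0.71 [241. 185.] 305 [ 0.509 -0.119  0.204] [[0.497, -0.144, 0.173], [0.55, -0.075, 0.228]]
soup_wait_center 0.68 [242. 179.] 324 [ 0.508 -0.118  0.203] [[0.497, -0.144, 0.171], [0.548, -0.073, 0.228]]
soup_wait_center 0.65 [286. 193.] 418 [ 0.504 -0.291  0.2  ] [[0.494, -0.317, 0.167], [0.558, -0.244, 0.229]]
tomato_wait_center 0.61 [242. 184.] 355 [ 0.509 -0.119  0.203] [[0.497, -0.144, 0.17], [0.56, -0.072, 0.228]]
left_pad 0.46 [25
[... 1204 characters left out ...]
[0.451, 0.261, 0.27]]
jar 0.81 [285. 172.] 427 [ 0.717 -0.224  0.09 ] [[0.697, -0.255, 0.002], [0.76, -0.186, 0.105]]
pickle 0.52 [264. 230.] 1989 [ 0.484 -0.254  0.022] [[0.401, -0.428, 0.002], [0.564, -0.107, 0.195]]
tub 0.69 [378. 290.] 788 [ 0.4   -0.687  0.067] [[0.349, -0.728, 0.019], [0.478, -0.596, 0.078]]
tub 0.31 [306. 228.] 343 [ 0.512 -0.391  0.087] [[0.495, -0.422, 0.044], [0.548, -0.357, 0.1]]
pepper 0.35 [143. 188.] 32 [0.427 0.237 0.095] [[0.413, 0.229, 0.078], [0.446, 0.246, 0.104]]
paprika 0.76 [130. 186.] 227 [0.409 0.282 0.072] [[0.393, 0.271, 0.007], [0.445, 0.308, 0.102]]
paprika 0.63 [248. 231.] 191 [ 0.432 -0.19   0.063] [[0.42, -0.241, 0.031], [0.467, -0.135, 0.094]]
```

```bash
python3 - <<'E'
import cv2
a=cv2.imread("pics/a.png");b=cv2.imread("pics/b.png")
f=lambda i,x0,x1,y0,y1:cv2.resize(i[y0:y1,x0:x1],(800,600),interpolation=cv2.INTER_CUBIC)
cv2.imwrite("pics/a1.png",f(a,270,590,240,480));cv2.imwrite("pics/b1.png",f(b,270,590,230,470))
E
```

```text
(no output)
```

View pics/a1.png

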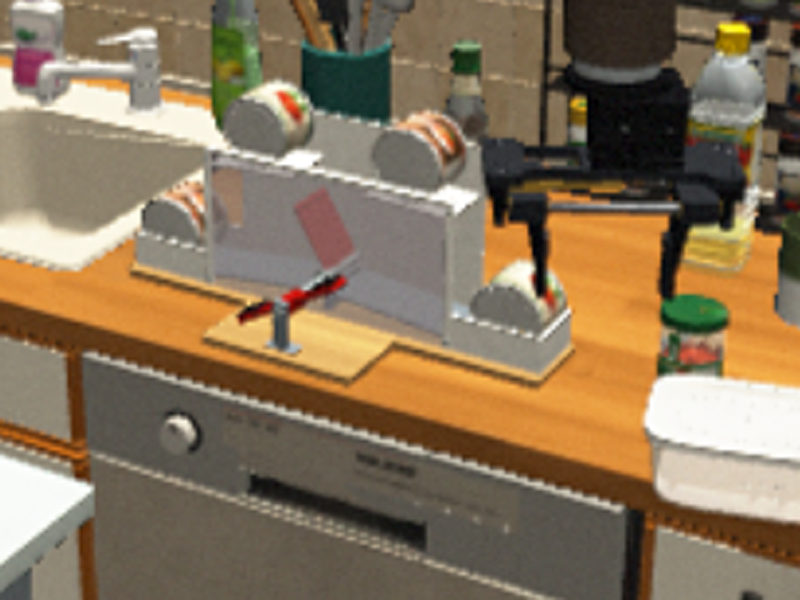

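View pics/b1.png

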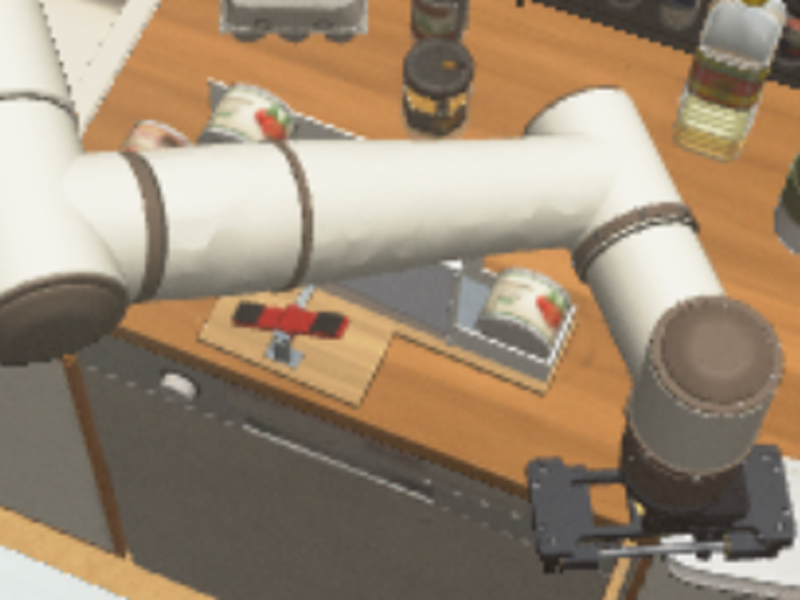

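View pics/a.png

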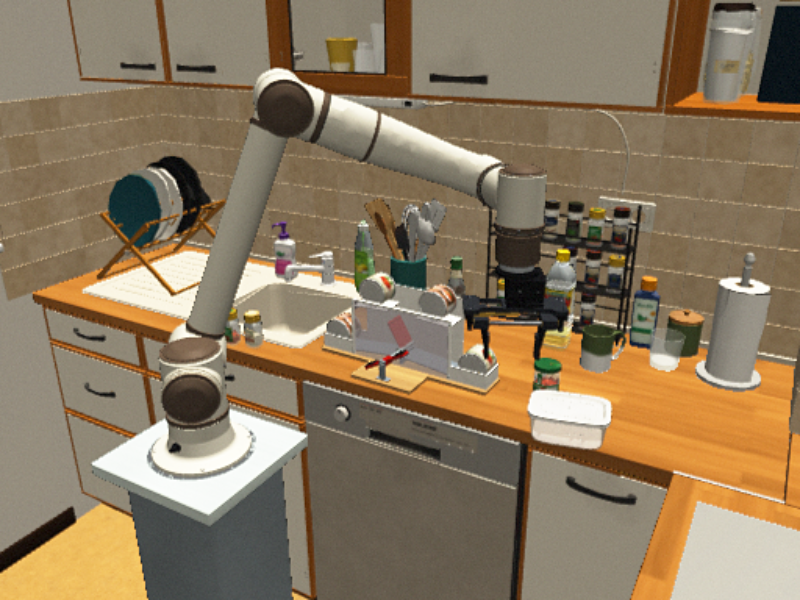

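The scene view shows the tomato tin waiting on the left shelf (crop px 265,118) and the soup tin on the right shelf (420,148). The left lane holds soup (180,210) and the right lane holds tomato (520,300), so both tins must cross. The blade leans left and the right pad looks up, so the gate should already feed the RIGHT lane. Next I'll fit the rack pose.

```bash
cat > fit.py <<'E'
from h import *
from scipy.optimize import least_squares
def fit():
    P=[]
    for n in ["scene","top"]:
        f=robot.grab_frame(n); p=cloud(f,np.ones((384,512),bool)); P.append((n,p))
    def loc(q,p):
        c,s=np.cos(q[2]),np.sin(q[2]); d=p-[q[0],q[1],0]
        return np.stack([c*d[:,0]+s*d[:,1],-s*d[:,0]+c*d[:,1],d[:,2]],1)
    def sdf(l,cy,cz):
        a=np.hypot(l[:,1]-cy,l[:,2]-cz)-.0375; b=np.abs(l[:,0])-.029
        return np.minimum(np.maximum(a,b),0)+np.hypot(np.maximum(a,0),np.maximum(b,0))
    tins=[(.086,.192),(-.086,.192),(.195,.059),(-.195,.059)]
    out={}
    for n,p in P:
        q=np.array([.53,-.205,-.2])
        for tol in [.03,.02,.012,.012]:
            l=loc(q,p); s=[p[(np.abs(sdf(l,*t))<tol)&(l[:,2]>t[1]-.02 )&(l[:,2]>(.175 if t[1]>.1 else .065))&(l[:,0]<.030)] for t in tins]
            r=least_squares(lambda q:np.concatenate([sdf(loc(q,x),*t) for x,t in zip(s,tins)]),q,loss="soft_l1",f_scale=.002); q=r.x
        print(n,np.round(q,4),[len(x) for x in s],[np.round(np.median(sdf(loc(q,x),*t)),4) if len(x) else None for x,t in zip(s,tins)],np.sqrt(np.mean(r.fun**2)))
        out[n]=q
        # pads: points in front area
        l=loc(q,p); m=(l[:,0]>-.111)&(l[:,0]<-.081)&(l[:,2]>.02)&(l[:,2]<.11)
        for nm,sg in [("L",1),("R",-1)]:
            k=l[m&(sg*l[:,1]>.035)&(sg*l[:,1]<.065)]; print(nm,"pad",len(k),np.round(np.median(k,0),3) if len(k) else 0)
    return out
if __name__=="__main__":
    fit()
E
python3 fit.py
```

```text
scene [ 0.5321 -0.192  -0.0332] [332, 370, 141, 205] [np.float64(-0.0004), np.float64(-0.0002), np.float64(-0.0012), np.float64(-0.0011)] 0.002933965084174456
L pad 15 [-0.107  0.046  0.035]
R pad 23 [-0.104 -0.052  0.089]
top [ 0.5203 -0.1905 -0.1481] [278, 0, 101, 143] [np.float64(-0.0006), None, np.float64(-0.0001), np.float64(-0.0004)] 0.0033585476684087584
L pad 20 [-0.092  0.041  0.034]
R pad 31 [-0.089 -0.049  0.086]
```

```bash
sed -i 's/q=np.array(\[.53,-.205,-.2\])/q=np.array([.532,-.192,-.033])/' fit.py; python3 fit.py; python3 - <<'E'
from h import *
# right-lane + tomato tin extents, rack edge lines
f=robot.grab_frame("top"); p=cloud(f,np.ones((384,512),bool))
for nm,a in [("tomw",(.48,.58,-.15,-.06,.215,.24)),("rl",(.48,.58,-.43,-.35,.085,.105))]:
    k=p[(p[:,0]>a[0])&(p[:,0]<a[1])&(p[:,1]>a[2])&(p[:,1]<a[3])&(p[:,2]>a[4])&(p[:,2]<a[5])]
    c=k[:,:2]-k[:,:2].mean(0); w,v=np.linalg.eigh(c.T@c)
    print(nm,len(k),k.mean(0).round(4),k.min(0).round(3),k.max(0).round(3),v[:,1],k[:,2].max())
f=robot.grab_frame("scene"); p=cloud(f,np.ones((384,512),bool))
for y0,y1 in [(-.16,-.06),(-.33,-.24)]:
    k=p[(p[:,1]>y0)&(p[:,1]<y1)&(p[:,2]>.18)&(p[:,2]<.225)&(p[:,0]>.48)&(p[:,0]<.52)]; print(len(k),np.median(k,0).round(4))
# lane front faces and panel
for y0,y1 in [(-.1,-.06),(-.14,-.1),(-.3,-.25),(-.33,-.3)]:
    k=p[(p[:,1]>y0)&(p[:,1]<y1)&(p[:,2]>.1)&(p[:,2]<.15)&(p[:,0]>.45)&(p[:,0]<.56)]; print("panel",len(k),np.median(k,0).round(4))
E
```

```text
scene [ 0.5321 -0.1918 -0.0296] [335, 365, 144, 206] [np.float64(-0.0007), np.float64(-0.0003), np.float64(-0.0009), np.float64(-0.0012)] 0.0029754851162764584
L pad 13 [-0.107  0.048  0.034]
R pad 23 [-0.107 -0.05   0.089]
top [ 0.5317 -0.1921 -0.0245] [285, 0, 100, 319] [np.float64(-0.0006), None, np.float64(0.0002), np.float64(-0.0007)] 0.0030525108703324216
L pad 38 [-0.101  0.047  0.038]
R pad 38 [-0.099 -0.046  0.09 ]
tomw 216 [ 0.5324 -0.1073  0.2253] [ 0.501 -0.139  0.215] [ 0.562 -0.076  0.239] [-0.83209409  0.55463449] 0.23862747000576193
rl 191 [ 0.5232 -0.3873  0.0925] [ 0.495 -0.416  0.085] [ 0.554 -0.36   0.103] [-0.97209469  0.2345888 ] 0.10251656255879175
178 [ 0.507  -0.1115  0.2006]
215 [ 0.5013 -0.284   0.2016]
panel 90 [ 0.4991 -0.0812  0.126 ]
panel 99 [ 0.4975 -0.1204  0.1248]
panel 146 [ 0.4934 -0.2753  0.1239]
panel 129 [ 0.494  -0.3164  0.1257]
```

Both views now agree: rack at (0.532, -0.192), yaw about -0.028. The right pad is up (0.089) and the left is down (0.035), so the gate feeds RIGHT and the tomato tin goes first. I'll shut the fingers and move above a point just outside the left shelf end.

```bash
python3 -m creep '{"offset":[[0,0,-4],[0,0,-8],[0,0,-11.4],[-4,3,-11.4],[-8,6,-11.4],[-12,9,-11.4],[-16,12,-11.4],[-20,15,-11.4],[-24,18,-11.4],[-28,21,-11.4],[-32,24.3,-11.4],[-36,27.4,-11.4],[-40,30.5,-11.4],[-43,32.8,-11.4],[-45.2,34.4,-11.4],[-46.2,35.1,-11.4],[-46.2,35.1,-11.4],[-46.2,35.1,-11.4]],"delta_rot":[[0,0,0],[0,0,0],[0,0,0.04],[0,0,0.08],[0,0,0.12],[0,0,0.16],[0,0,0.2],[0,0,0.24],[0,0,0.28],[0,0,0.32],[0,0,0.36],[0,0,0.4],[0,0,0.44],[0,0,0.48],[0,0,0.499],[0,0,0.499],[0,0,0.499],[0,0,0.499]],"hand":[0,0,0,0,0,0,0,0,0,0,0,0,0,0,0,0,0,0]}'; python3 fit.py; python3 - <<'E'
from h import *
f=robot.grab_frame("scene"); cv2.imwrite("pics/c.png",cv2.resize(f["image"][130:330,150:410],(780,600),interpolation=cv2.INTER_CUBIC))
E
```

```text
time: 3.75
tcp_pos: [0.5356, -0.036, 0.3008]
tcp_rot: [-3.141, 0.0, 3.112]
contact_force: [-0.2, -1.3, 0.0]
gripper_width: 0.0003
scene [ 0.532  -0.1918 -0.0298] [342, 369, 144, 227] [np.float64(-0.0005), np.float64(-0.0004), np.float64(-0.0006), np.float64(-0.0011)] 0.002920377853737393
L pad 18 [-0.107  0.045  0.035]
R pad 22 [-0.105 -0.05   0.089]
top [ 0.5326 -0.1916 -0.0279] [425, 458, 256, 321] [np.float64(-0.0004), np.float64(0.0003), np.float64(-0.0004), np.float64(-0.0008)] 0.003202988846357718
L pad 36 [-0.103  0.048  0.037]
R pad 40 [-0.101 -0.046  0.091]
```

View pics/c.png

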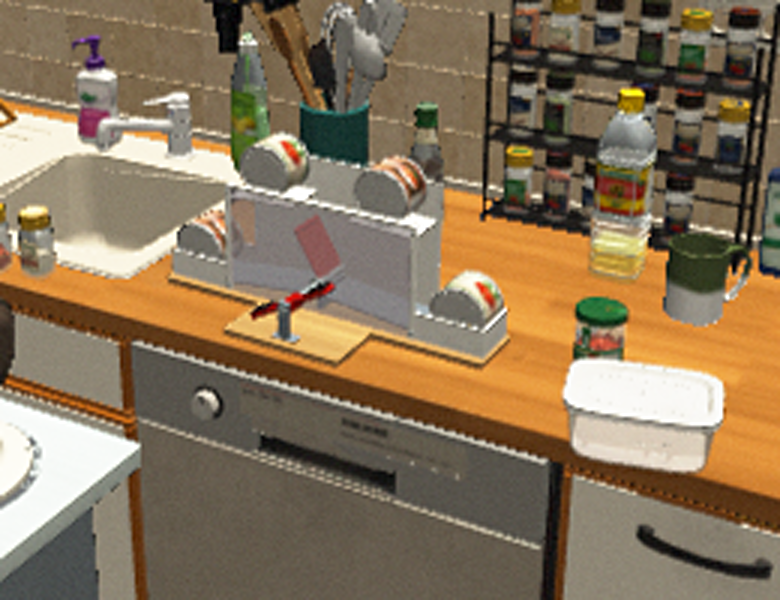

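The kinds are confirmed: left shelf tomato (275,160), right shelf soup (390,185), left lane soup (205,230), right lane tomato (470,295). I'll descend and approach the tomato tin from outside.

```bash
python3 -m creep '{"offset":[[0,0,2.5],[0,0,5],[0,0,7.5],[0,0,10],[0,0,11.6],[0,-0.5,11.8],[0,-1,11.8],[0,-1.3,11.8],[0,-1.3,11.8]],"delta_rot":[[0,0,0],[0,0,0],[0,0,0],[0,0,0],[0,0,0],[0,0,0],[0,0,0],[0,0,0],[0,0,0]],"hand":[0,0,0,0,0,0,0,0,0]}'; python3 -m creep '{"offset":[[0,-0.3,0],[0,-0.6,0],[0,-0.9,0],[0,-1.2,0],[0,-1.5,0],[0,-1.5,0]],"delta_rot":[[0,0,0],[0,0,0],[0,0,0],[0,0,0],[0,0,0],[0,0,0]],"hand":[0,0,0,0,0,0]}'
```

```text
time: 5.03
tcp_pos: [0.5356, -0.0493, 0.1836]
tcp_rot: [3.141, 0.002, 3.111]
contact_force: [-0.2, 0.1, 0.5]
gripper_width: 0.0006
time: 5.78
tcp_pos: [0.5351, -0.0645, 0.1835]
tcp_rot: [3.141, 0.002, 3.11]
contact_force: [0.3, -0.3, 0.5]
gripper_width: 0.0005
```

```bash
cat > tins.py <<'E'
from h import *
import sys
q=[.532,-.1918,-.029]
def loc(p):
    c,s=np.cos(q[2]),np.sin(q[2]); d=p-[q[0],q[1],0]
    return np.stack([c*d[:,0]+s*d[:,1],-s*d[:,0]+c*d[:,1],d[:,2]],1)
print("tcp",loc(robot.observe()["tcp_pos"][None]).round(4))
for n in ["scene","top"]:
    f=robot.grab_frame(n); l=loc(cloud(f,np.ones((384,512),bool)))
    k=l[(np.abs(l[:,0])<.027)&(np.abs(l[:,1])<.125)&(l[:,2]>.222)&(l[:,2]<.236)]
    for s in (1,-1):
        j=k[s*k[:,1]>0]; print(n,"top y",s,len(j),np.median(j,0).round(3) if len(j) else None)
    for s in (1,-1):
        j=l[(np.abs(l[:,0])<.027)&(s*l[:,1]>.07)&(s*l[:,1]<.235)&(l[:,2]>.088)&(l[:,2]<.105)]; print("  lane tops",s,len(j),np.median(j,0).round(3) if len(j) else None)
        j=l[(np.abs(l[:,0]+.096)<.014)&(s*l[:,1]>.035)&(s*l[:,1]<.06)&(l[:,2]>.02)&(l[:,2]<.11)]; print("  pad",s,len(j),np.median(j,0).round(3) if len(j) else None)
cv2.imwrite("pics/t%s.png"%sys.argv[1],cv2.resize(robot.grab_frame("scene")["image"][150:290,190:340],(640,600),interpolation=cv2.INTER_CUBIC))
E
python3 tins.py 1
```

```text
tcp [[-0.0006  0.1274  0.1835]]
scene top y 1 70 [-0.002  0.086  0.227]
scene top y -1 56 [-0.001 -0.091  0.227]
  lane tops 1 44 [-0.005  0.191  0.093]
  pad 1 10 [-0.101  0.045  0.037]
  lane tops -1 76 [ 0.001 -0.198  0.092]
  pad -1 20 [-0.103 -0.049  0.089]
top top y 1 111 [-0.009  0.086  0.228]
top top y -1 178 [-0.002 -0.087  0.227]
  lane tops 1 134 [-0.     0.194  0.094]
  pad 1 36 [-0.099  0.047  0.037]
  lane tops -1 154 [-0.001 -0.196  0.094]
  pad -1 40 [-0.101 -0.046  0.089]
```

View pics/t1.png

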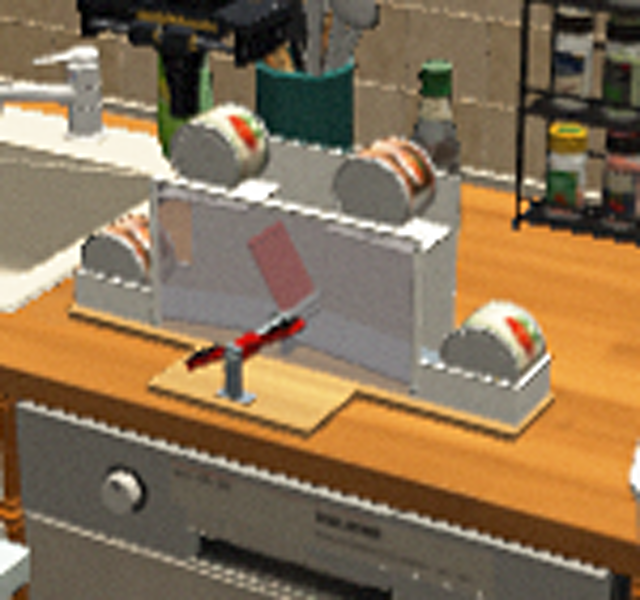

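The tin is still seated at y=86, and the fingertip at (180,110) is just short of it, because the fingers taper. I'll keep pushing slowly.

```bash
python3 -m creep '{"offset":[[0,-0.3,0],[0,-0.6,0],[0,-0.9,0],[0,-1.2,0],[0,-1.5,0],[0,-1.7,0]],"delta_rot":[[0,0,0],[0,0,0],[0,0,0],[0,0,0],[0,0,0],[0,0,0]],"hand":[0,0,0,0,0,0]}'; python3 -m creep '{"offset":[[0,-0.3,0],[0,-0.6,0],[0,-0.9,0],[0,-1.2,0],[0,-1.4,0],[0,-1.4,0]],"delta_rot":[[0,0,0],[0,0,0],[0,0,0],[0,0,0],[0,0,0],[0,0,0]],"hand":[0,0,0,0,0,0]}';python3 tins.py 2
```

```text
time: 6.68
tcp_pos: [0.5365, -0.081, 0.1866]
tcp_rot: [3.141, 0.007, 3.112]
contact_force: [-2.9, 5.0, 12.3]
gripper_width: 0.0006
time: 7.42
tcp_pos: [0.5374, -0.0953, 0.1905]
tcp_rot: [-3.141, 0.012, 3.113]
contact_force: [-3.9, 4.1, 15.5]
gripper_width: 0.0005
tcp [[0.0026 0.0966 0.1905]]
scene top y 1 75 [-0.004  0.07   0.227]
scene top y -1 56 [ 0.001 -0.091  0.227]
  lane tops 1 49 [-0.008  0.191  0.092]
  pad 1 13 [-0.107  0.045  0.035]
  lane tops -1 76 [ 0.001 -0.199  0.093]
  pad -1 19 [-0.1   -0.048  0.089]
top top y 1 127 [-0.006  0.069  0.227]
top top y -1 166 [-0.002 -0.088  0.228]
  lane tops 1 135 [-0.001  0.195  0.094]
  pad 1 35 [-0.1    0.048  0.038]
  lane tops -1 144 [-0.002 -0.197  0.093]
  pad -1 39 [-0.098 -0.044  0.09 ]
```

View pics/t2.png

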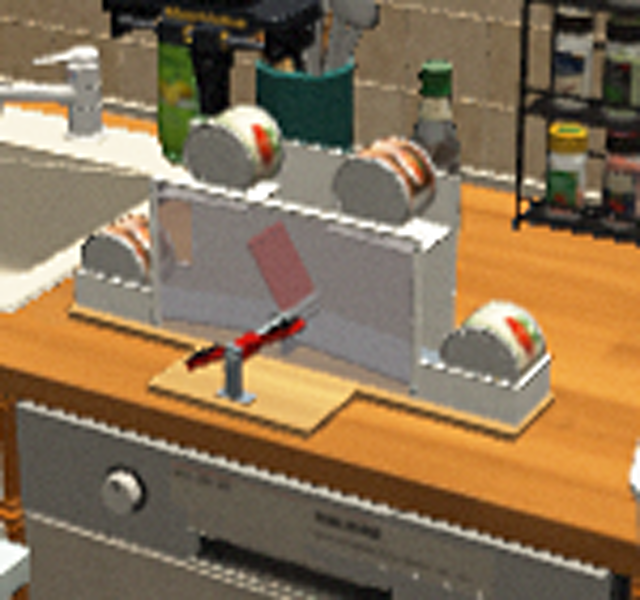

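```bash
python3 - <<'E'
from h import *
o=robot.observe(); print(o["contact_force"],o["torque"],o["qpos"])
f=robot.grab_frame("wrist"); cv2.imwrite("pics/w.png",f["image"]); print(-f["R"].T@f["t"],f["R"])
f=robot.grab_frame("top")
q=[.532,-.1918,-.029];l=cloud(f,np.ones((384,512),bool))
c,s=np.cos(q[2]),np.sin(q[2]); d=l-[q[0],q[1],0]
l=np.stack([c*d[:,0]+s*d[:,1],-s*d[:,0]+c*d[:,1],d[:,2]],1)
k=l[(l[:,1]>.0)&(l[:,1]<.13)&(abs(l[:,0])<.045)&(l[:,2]>.16)]
k=k[np.argsort(k[:,1])]; print(k[::max(1,len(k)//40)].round(3).tolist())
E
```

```text
[-4.78720522  5.24554308 15.75281195] [ 1.08864953  1.21306402 -0.0037095 ] [ 0.12311619  0.24018737 -0.1921921   0.00222381 -1.1261684  -1.72381353]
[ 0.4527851  -0.09270999  0.38724708] [[ 0.02892699  0.99958087 -0.00114859]
 [ 0.95036038 -0.02714642  0.30996486]
 [ 0.30980377 -0.01005792 -0.95074732]]
[[0.024, 0.0, 0.342], [0.006, 0.006, 0.344], [-0.034, 0.013, 0.324], [-0.024, 0.021, 0.347], [-0.04, 0.028, 0.166], [0.008, 0.036, 0.336], [-0.028, 0.041, 0.34], [-0.027, 0.045, 0.197], [-0.013, 0.047, 0.39], [-0.022, 0.051, 0.349], [-0.001, 0.053, 0.576], [-0.008, 0.055, 0.433], [-0.005, 0.056, 0.538], [0.013, 0.058, 0.438], [0.005, 0.059, 0.585], [-0.027, 0.061, 0.484], [-0.002, 0.062, 0.586], [-0.004, 0.064, 0.592], [0.035, 0.066, 0.396], [-0.033, 0.068, 0.554], [-0.015, 0.07, 0.229], [-0.034, 0.072, 0.586], [-0.038, 0.074, 0.571], [-0.022, 0.076, 0.351], [-0.036, 0.078, 0.45], [-0.044, 0.081, 0.574], [0.034, 0.083, 0.587], [-0.008, 0.085, 0.228], [-0.022, 0.087, 0.591], [-0.038, 0.09, 0.467], [-0.041, 0.092, 0.463], [-0.03, 0.095, 0.596], [-0.041, 0.098, 0.567], [-0.021, 0.101, 0.311], [-0.002, 0.103, 0.597], [-0.039, 0.106, 0.518], [-0.029, 0.109, 0.588], [-0.003, 0.113, 0.593], [-0.0, 0.117, 0.593], [-0.019, 0.122, 0.343], [-0.027, 0.127, 0.585]]
```

View pics/w.png

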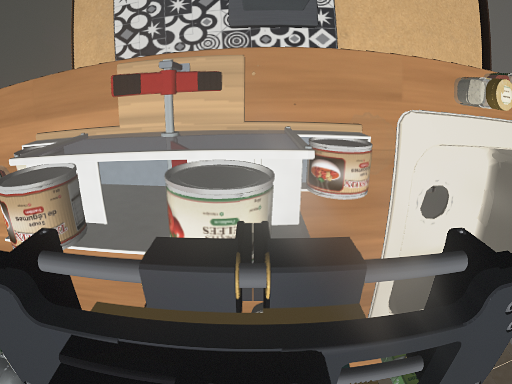

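```bash
cat > wr.py <<'E'
from h import *
from scipy.spatial.transform import Rotation as Ro
def wpts():
    f=robot.grab_frame("wrist"); K=f["camera_matrix"]; z=f["z_map"]
    v,u=np.mgrid[:384,:512]; a=(u-K[0,2])/K[0,0]; b=(v-K[1,2])/K[1,1]; r=np.hypot(a,b)+1e-9
    t=np.tan(r)/r; c=np.stack([a*t*z,b*t*z,z],-1); w=(c-f["t"])@f["R"]
    w[z<=0]=np.nan
    return f,w
if __name__=="__main__":
    f,w=wpts(); o=robot.observe()
    print(o["tcp_pos"],o["tcp_rot"],f["camera_matrix"])
    R=Ro.from_euler("xyz",o["tcp_rot"]).as_matrix()
    t=(w-o["tcp_pos"])@R
    for r in range(195,316,8): print(r,[ (np.round(t[r,c]*1000).tolist()) for c in (180,215,232,245,255,265,275,290)])
E
python3 wr.py
```

```text
[ 0.53747732 -0.09518357  0.1905202 ] [-3.14147069  0.01240397  3.11265091] [[297.31863964   0.         252.33514211]
 [  0.         297.31863964 187.42953684]
 [  0.           0.           1.        ]]
195 [[26.0, -44.0, -32.0], [28.0, -21.0, -38.0], [27.0, -12.0, -36.0], [27.0, -4.0, -34.0], [25.0, 1.0, -29.0], [23.0, 8.0, -24.0], [2.0, 19.0, 38.0], [2.0, 31.0, 37.0]]
203 [[21.0, -44.0, -33.0], [23.0, -21.0, -39.0], [23.0, -12.0, -38.0], [22.0, -4.0, -34.0], [19.0, 1.0, -28.0], [17.0, 8.0, -23.0], [-5.0, 19.0, 38.0], [-6.0, 32.0, 39.0]]
211 [[15.0, -45.0, -32.0], [19.0, -22.0, -40.0], [17.0, -12.0, -36.0], [17.0, -4.0, -34.0], [14.0, 1.0, -28.0], [11.0, 8.0, -21.0], [-13.0, 19.0, 39.0], [-13.0, 32.0, 39.0]]
219 [[10.0, -45.0, -33.0], [13.0, -22.0, -38.0], [13.0, -12.0, -39.0], [12.0, -5.0, -35.0], [10.0, 1.0, -30.0], [5.0, 8.0, -20.0], [-21.0, 19.0, 39.0], [-21.0, 33.0, 40.0]]
227 [[4.0, -46.0, -32.0], [8.0, -22.0, -38.0], [7.0, -12.0, -37.0], [9.0, -4.0, -41.0], [9.0, 1.0, -41.0], [11.0, 7.0, -45.0], [-26.0, 19.0, 35.0], [-26.0, 32.0, 34.0]]
235 [[-1.0, -46.0, -31.0], [3.0, -23.0,
[... 1213 characters left out ...]
0, -129.0], [30.0, -11.0, -130.0], [30.0, -6.0, -129.0], [-4.0, -4.0, -84.0], [-3.0, 1.0, -86.0], [24.0, 4.0, -122.0], [30.0, 6.0, -129.0], [30.0, 11.0, -130.0]]
299 [[26.0, -22.0, -128.0], [26.0, -11.0, -128.0], [27.0, -6.0, -130.0], [-9.0, -4.0, -85.0], [-9.0, 1.0, -85.0], [8.0, 5.0, -106.0], [27.0, 7.0, -129.0], [27.0, 11.0, -130.0]]
307 [[23.0, -22.0, -129.0], [24.0, -11.0, -129.0], [24.0, -6.0, -129.0], [-251.0, -13.0, 194.0], [-241.0, 4.0, 182.0], [4.0, 5.0, -106.0], [24.0, 7.0, -129.0], [24.0, 11.0, -129.0]]
315 [[24.0, -21.0, -134.0], [24.0, -11.0, -133.0], [24.0, -6.0, -133.0], [24.0, -2.0, -133.0], [24.0, 1.0, -133.0], [23.0, 4.0, -132.0], [24.0, 6.0, -133.0], [24.0, 11.0, -133.0]]
```

The force is mostly upward (15 N), which isn't a clean sideways push. I'll back out and measure where the fingertip really is relative to the reported TCP.

```bash
python3 -m creep '{"offset":[[0,0.6,0],[0,1.5,0],[0,3,0],[0,5,0],[0,5,-3],[0,5,-6],[0,5,-6]],"delta_rot":[[0,0,0],[0,0,0],[0,0,0],[0,0,0],[0,0,0],[0,0,0],[0,0,0]],"hand":[0,0,0,0,0,0,0]}'; python3 tins.py 3; python3 - <<'E'
from h import *
from wr import wpts
from scipy.spatial.transform import Rotation as Ro
o=robot.observe(); R=Ro.from_euler("xyz",o["tcp_rot"]).as_matrix(); print(o["tcp_pos"])
for n in ["scene","top","wrist"]:
    if n=="wrist": w=wpts()[1].reshape(-1,3); w=w[~np.isnan(w[:,0])]
    else: w=cloud(robot.grab_frame(n),np.ones((384,512),bool))
    t=(w-o["tcp_pos"])@R
    k=t[(abs(t[:,0])<.03)&(abs(t[:,1])<.035)&(t[:,2]<.03)&(t[:,2]>-.09)]
    print(n,len(k))
    for z in np.arange(-.09,.03,.01):
        j=k[(k[:,2]>=z)&(k[:,2]<z+.01)]
        if len(j): print("  z",round(z,2),len(j),(j.min(0)*1000).round(),(j.max(0)*1000).round())
E
```

```text
time: 8.6
tcp_pos: [0.5395, -0.0443, 0.2525]
tcp_rot: [3.141, 0.017, 3.114]
contact_force: [0.2, 0.5, -1.1]
gripper_width: 0.0002
tcp [[0.0033 0.1477 0.2525]]
scene top y 1 48 [-0.003  0.077  0.226]
scene top y -1 59 [-0.002 -0.091  0.227]
  lane tops 1 45 [-0.006  0.189  0.093]
  pad 1 14 [-0.106  0.044  0.034]
  lane tops -1 77 [ 0.002 -0.2    0.092]
  pad -1 18 [-0.104 -0.049  0.09 ]
top top y 1 138 [-0.     0.082  0.227]
top top y -1 162 [-0.    -0.087  0.227]
  lane tops 1 140 [-0.001  0.195  0.093]
  pad 1 35 [-0.102  0.048  0.038]
  lane tops -1 144 [-0.001 -0.197  0.094]
  pad -1 37 [-0.099 -0.048  0.089]
[ 0.53743478 -0.04468426  0.24914562]
scene 105
  z -0.09 23 [-13. -21. -89.] [ 16.  11. -81.]
  z -0.08 22 [ -9. -20. -80.] [ 17.  15. -70.]
  z -0.07 18 [ -9. -16. -70.] [ 12.   7. -61.]
  z -0.06 17 [ -6. -14. -60.] [ 18.   6. -50.]
  z -0.05 15 [ -5. -14. -49.] [ 16.   8. -41.]
  z -0.04 10 [-16. -12. -40.] [ 15.   6. -36.]
top 29
  z -0.07 4 [  9. -12. -66.] [ 13.   4. -61.]
  z -0.06 8 [  5. -13. -60.] [ 12.   6. -50.]
  z -0.05 12 [ -6. -12. -49.] [ 12.   8. -41.]
  z -0.04 4 [  7.  -8. -39.] [ 11.   6. -33.]
  z 0.02 1 [  9. -34.  27.] [  9. -34.  27.]
wrist 1534
  z -0.09 321 [-11.  -6. -90.] [ 12.   5. -80.]
  z -0.08 278 [  9.  -7. -80.] [ 11.   7. -70.]
  z -0.07 280 [  5.  -8. -70.] [ 12.   7. -60.]
  z -0.06 285 [  3. -10. -60.] [ 12.   9. -50.]
  z -0.05 249 [  9. -10. -50.] [ 11.   9. -40.]
  z -0.04 109 [  9. -10. -40.] [ 11.   9. -34.]
  z 0.02 12 [-25. -35.  29.] [ 30. -34.  30.]
```

View pics/t3.png

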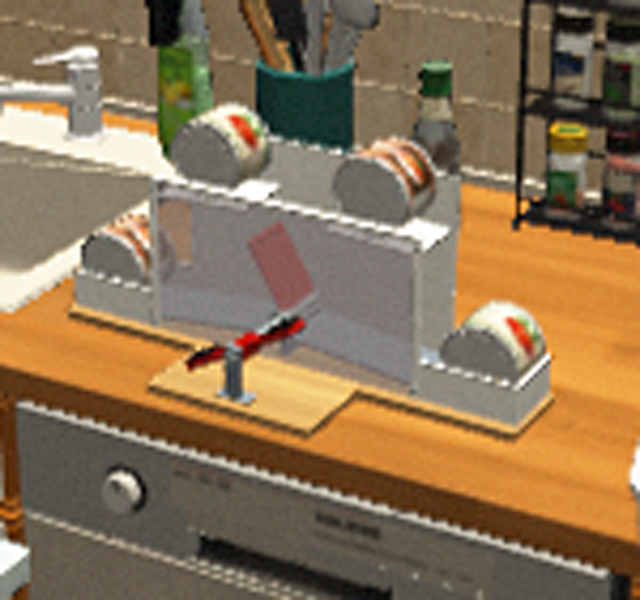

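All three cameras agree that the fingertips are about 34 mm above the reported TCP (tool z = -34 mm), so my finger was riding over the tin. The tin has rolled back to its seat (220,145), unchanged from the earlier view. From here I'll correct for 34 mm and aim for reported z = 0.151.

```bash
python3 -m creep '{"offset":[[0.2,0.2,2.5],[0.2,0.2,5],[0.2,0.2,7.5],[0.2,0.2,9],[0.2,0.2,9.8],[0.2,-0.5,9.8],[0.2,-1,9.8],[0.2,-1.1,9.8]],"delta_rot":[[0,-0.015,0],[0,-0.015,0],[0,-0.015,0],[0,-0.015,0],[0,-0.015,0],[0,-0.015,0],[0,-0.015,0],[0,-0.015,0]],"hand":[0,0,0,0,0,0,0,0]}'; python3 -m creep '{"offset":[[0,-0.2,0],[0,-0.4,0],[0,-0.6,0],[0,-0.8,0],[0,-1,0],[0,-1.2,0],[0,-1.4,0]],"delta_rot":[[0,0,0],[0,0,0],[0,0,0],[0,0,0],[0,0,0],[0,0,0],[0,0,0]],"hand":[0,0,0,0,0,0,0]}'
```

```text
time: 9.9
tcp_pos: [0.5367, -0.0566, 0.1521]
tcp_rot: [-3.141, 0.027, 3.112]
contact_force: [-0.1, 0.8, 0.0]
gripper_width: 0.0002
time: 10.78
tcp_pos: [0.5363, -0.0707, 0.152]
tcp_rot: [-3.141, 0.026, 3.112]
contact_force: [-0.2, 0.2, 0.2]
gripper_width: 0.0004
```

```bash
python3 tins.py 4 | head -8; python3 - <<'E'
from wr import *
f,w=wpts(); cv2.imwrite("pics/w2.png",f["image"]); o=robot.observe(); R=Ro.from_euler("xyz",o["tcp_rot"]).as_matrix()
k=((w-o["tcp_pos"])@R).reshape(-1,3); k=k[(abs(k[:,0])<.04)&(k[:,1]>-.1)&(k[:,1]<.04)&(k[:,2]<.02)&(k[:,2]>-.1)]
for y in range(-100,40,6):
    j=k[(k[:,1]*1000>=y)&(k[:,1]*1000<y+6)]
    if len(j): print(y,len(j),np.percentile(j[:,2]*1000,[2,50,98]).round())
E
```

```text
tcp [[0.0008 0.1212 0.152 ]]
scene top y 1 80 [-0.007  0.073  0.227]
scene top y -1 61 [-0.003 -0.093  0.226]
  lane tops 1 45 [0.001 0.19  0.093]
  pad 1 11 [-0.105  0.049  0.035]
  lane tops -1 71 [ 0.006 -0.198  0.093]
  pad -1 23 [-0.103 -0.047  0.088]
top top y 1 50 [-0.016  0.077  0.226]
-100 145 [-49. -20.  18.]
-94 133 [-49. -20.  18.]
-88 178 [-49. -20.  17.]
-82 495 [-63. -32.  17.]
-76 735 [-69. -50.  14.]
-70 943 [-74. -64.  12.]
-64 1020 [-76. -67.  11.]
-58 934 [-78. -59.  13.]
-52 854 [-79. -55.  11.]
-46 782 [-79. -47.  15.]
-40 806 [-78. -48.  14.]
-34 815 [-76. -50.  13.]
-28 844 [-73. -49.  13.]
-22 834 [-68. -49.  13.]
-16 984 [-61. -44.  13.]
-10 936 [-91. -20.  13.]
-4 1148 [-85. -41.  11.]
2 1066 [-91. -35.  12.]
8 593 [-51.   0.  16.]
14 310 [-20.   0.  13.]
20 32 [-20. -19.  18.]
```

View pics/w2.png

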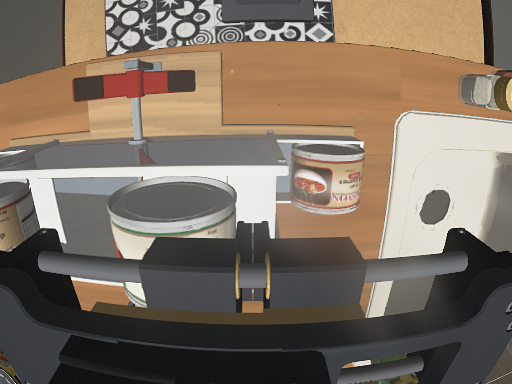

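The wrist view now shows the tin (110–235, 240) beside the finger (253,225), centred near y=73 and moving with almost no force. I'll push on to the inlet.

```bash
python3 -m creep '{"offset":[[0,-0.25,0],[0,-0.5,0],[0,-0.75,0],[0,-1,0],[0,-1.25,0],[0,-1.5,0],[0,-1.75,0],[0,-2,0],[0,-2.25,0],[0,-2.5,0],[0,-2.75,0],[0,-3,0],[0,-3.2,0]],"delta_rot":[[0,0,0],[0,0,0],[0,0,0],[0,0,0],[0,0,0],[0,0,0],[0,0,0],[0,0,0],[0,0,0],[0,0,0],[0,0,0],[0,0,0],[0,0,0]],"hand":[0,0,0,0,0,0,0,0,0,0,0,0,0]}'; python3 tins.py 5
```

```text
time: 12.6
tcp_pos: [0.5352, -0.1029, 0.1519]
tcp_rot: [-3.141, 0.026, 3.112]
contact_force: [0.5, 0.3, -0.1]
gripper_width: 0.0007
tcp [[0.0006 0.0889 0.1519]]
scene top y 1 91 [-0.007  0.037  0.228]
scene top y -1 59 [-0.004 -0.091  0.227]
  lane tops 1 48 [-0.004  0.19   0.093]
  pad 1 9 [-0.102  0.039  0.039]
  lane tops -1 75 [ 0.002 -0.199  0.092]
  pad -1 21 [-0.103 -0.051  0.089]
top top y 1 58 [-0.018  0.033  0.227]
top top y -1 162 [-0.001 -0.087  0.227]
  lane tops 1 141 [0.    0.194 0.093]
  pad 1 32 [-0.099  0.047  0.037]
  lane tops -1 141 [ 0.001 -0.199  0.094]
  pad -1 39 [-0.099 -0.046  0.09 ]
```

```bash
python3 -m creep '{"offset":[[0,-0.2,0],[0,-0.4,0],[0,-0.6,0],[0,-0.8,0],[0,-0.8,0],[0,-0.8,0],[0,-0.8,0]],"delta_rot":[[0,0,0],[0,0,0],[0,0,0],[0,0,0],[0,0,0],[0,0,0],[0,0,0]],"hand":[0,0,0,0,0,0,0]}'; python3 tins.py 6
```

```text
time: 13.62
tcp_pos: [0.535, -0.1108, 0.1519]
tcp_rot: [-3.141, 0.026, 3.112]
contact_force: [-0.6, 0.4, -1.3]
gripper_width: 0.0005
tcp [[0.0006 0.0811 0.1519]]
scene top y 1 28 [-0.012  0.074  0.23 ]
scene top y -1 60 [-0.004 -0.092  0.226]
  lane tops 1 47 [-0.005  0.19   0.093]
  pad 1 14 [-0.107  0.049  0.035]
  lane tops -1 136 [ 0.002 -0.176  0.094]
  pad -1 23 [-0.106 -0.048  0.088]
top top y 1 0 None
top top y -1 170 [-0.001 -0.088  0.227]
  lane tops 1 130 [0.    0.193 0.094]
  pad 1 31 [-0.099  0.048  0.037]
  lane tops -1 203 [ 0.001 -0.186  0.094]
  pad -1 41 [-0.1   -0.046  0.089]
```

The tomato tin dropped in and rolled into the right lane, and the gate is still right pad up. I'll lift out and go above the right pad.

```bash
python3 -m creep '{"offset":[[0,0.3,-3],[0,0.3,-6],[0,0.3,-10],[2,-2.5,-10],[4,-5,-10],[6,-7.5,-10],[8,-10,-10],[10,-12.3,-10],[10.1,-12.6,-10],[10.1,-12.6,-7],[10.1,-12.6,-4],[10.1,-12.6,-1],[10.1,-12.6,2],[10.1,-12.6,5],[10.1,-12.6,7.5],[10.1,-12.6,7.5]],"delta_rot":[[0,0.026,0],[0,0.026,0],[0,0.026,0],[0,0.026,0],[0,0.026,0],[0,0.026,0],[0,0.026,0],[0,0.026,0],[0,0.026,0],[0,0.026,0],[0,0.026,0],[0,0.026,0],[0,0.026,0],[0,0.026,0],[0,0.026,0],[0,0.026,0]],"hand":[0,0,0,0,0,0,0,0,0,0,0,0,0,0,0,0]}'; python3 tins.py 7; python3 - <<'E'
from wr import *
o=robot.observe(); R=Ro.from_euler("xyz",o["tcp_rot"]).as_matrix()
q=[.532,-.1918,-.029]
for n in ["wrist","scene","top"]:
    w=wpts()[1].reshape(-1,3) if n=="wrist" else cloud(robot.grab_frame(n),np.ones((384,512),bool))
    t=(w-o["tcp_pos"])@R
    k=t[(abs(t[:,0])<.014)&(abs(t[:,1])<.016)&(t[:,2]<.05)&(t[:,2]>-.07)]
    h,e=np.histogram(k[:,2]*1000,np.arange(-70,55,5)); print(n,list(zip(e.astype(int).tolist(),h.tolist())))
E
```

```text
time: 15.78
tcp_pos: [0.4314, -0.2331, 0.0727]
tcp_rot: [3.141, -0.004, 3.112]
contact_force: [0.3, -0.3, 1.0]
gripper_width: 0.0006
tcp [[-0.0993 -0.0442  0.0727]]
scene top y 1 0 None
scene top y -1 54 [-0.002 -0.091  0.227]
  lane tops 1 47 [-0.006  0.189  0.093]
  pad 1 14 [-0.104  0.047  0.035]
  lane tops -1 123 [ 0.001 -0.181  0.093]
  pad -1 25 [-0.104 -0.05   0.09 ]
top top y 1 0 None
top top y -1 165 [-0.    -0.087  0.228]
  lane tops 1 142 [0.001 0.193 0.094]
  pad 1 34 [-0.1    0.046  0.038]
  lane tops -1 232 [-0.001 -0.187  0.095]
  pad -1 24 [-0.106 -0.046  0.09 ]
wrist [(-70, 127), (-65, 144), (-60, 176), (-55, 113), (-50, 133), (-45, 124), (-40, 101), (-35, 2), (-30, 0), (-25, 0), (-20, 246), (-15, 348), (-10, 228), (-5, 36), (0, 2), (5, 0), (10, 0), (15, 0), (20, 0), (25, 0), (30, 0), (35, 0), (40, 0), (45, 0)]
scene [(-70, 6), (-65, 11), (-60, 8), (-55, 9), (-50, 12), (-45, 7), (-40, 8), (-35, 3), (-30, 0), (-25, 0), (-20, 7), (-15, 9), (-10, 11), (-5, 4), (0, 0), (5, 0), (10, 0), (15, 0), (20, 0), (25, 0), (30, 0), (35, 0), (40, 0), (45, 0)]
top [(-70, 0), (-65, 0), (-60, 0), (-55, 1), (-50, 3), (-45, 1), (-40, 2), (-35, 0), (-30, 1), (-25, 1), (-20, 6), (-15, 14), (-10, 7), (-5, 2), (0, 1), (5, 0), (10, 0), (15, 0), (20, 0), (25, 0), (30, 0), (35, 0), (40, 0), (45, 0)]
```

View pics/t7.png

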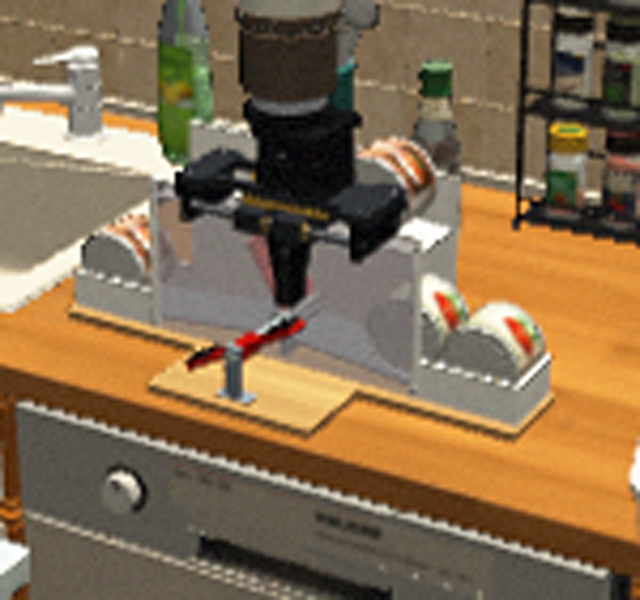

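The tomato tin (430,315) rests against the other tomato tin in the right lane, and the finger (290,295) is about 15 mm above the right pad. I'll press down slowly and come back up.

```bash
python3 -m creep '{"offset":[[0,0,0.6],[0,0,1.2],[0,0,1.8],[0,0,2.4],[0,0,3],[0,0,3.6],[0,0,4.2],[0,0,4.8],[0,0,5.4],[0,-0.1,6],[0,-0.1,6.2],[0,-0.1,6.2]],"delta_rot":[[0,0,0],[0,0,0],[0,0,0],[0,0,0],[0,0,0],[0,0,0],[0,0,0],[0,0,0],[0,0,0],[0,0,0],[0,0,0],[0,0,0]],"hand":[0,0,0,0,0,0,0,0,0,0,0,0]}'; python3 tins.py 8|grep -v lane
```

```text
time: 17.58
tcp_pos: [0.4333, -0.235, 0.0134]
tcp_rot: [-3.141, 0.002, 3.112]
contact_force: [1.3, 0.5, 0.1]
gripper_width: 0.0009
tcp [[-0.0974 -0.046   0.0134]]
scene top y 1 0 None
scene top y -1 60 [-0.002 -0.093  0.226]
  pad 1 19 [-0.103  0.045  0.088]
  pad -1 94 [-0.105 -0.049  0.062]
top top y 1 0 None
top top y -1 166 [-0.001 -0.087  0.227]
  pad 1 2 [-0.103  0.036  0.082]
  pad -1 34 [-0.107 -0.046  0.038]
```

The gate has flipped: left pad up (0.088), so it feeds LEFT. I'll lift, cross over, and come down outside the right shelf end.

```bash
python3 -m creep '{"offset":[[0,0,-4],[0,0,-8],[0,0,-12],[0,0,-16],[0,0,-20],[0,-1,-23.7],[-2.5,-3.5,-23.7],[-5,-6,-23.7],[-7.5,-8.5,-23.7],[-9.75,-10.4,-23.7],[-9.75,-10.4,-23],[-9.75,-10.4,-20.5],[-9.75,-10.4,-18],[-9.75,-10.4,-15.5],[-9.75,-10.4,-13.8],[-9.75,-10.4,-13.8]],"delta_rot":[[0,0,0],[0,0,0],[0,0,0],[0,0,0],[0,0,0],[0,0,0],[0,0,0],[0,0,0],[0,0,0],[0,0,0],[0,0,0],[0,0,0],[0,0,0],[0,0,0],[0,0,0],[0,0,0]],"hand":[0,0,0,0,0,0,0,0,0,0,0,0,0,0,0,0]}'; python3 tins.py 9; python3 - <<'E'
from wr import *
o=robot.observe(); R=Ro.from_euler("xyz",o["tcp_rot"]).as_matrix()
for n in ["wrist","scene"]:
    w=wpts()[1].reshape(-1,3) if n=="wrist" else cloud(robot.grab_frame(n),np.ones((384,512),bool))
    t=(w-o["tcp_pos"])@R
    k=t[(abs(t[:,0])<.014)&(abs(t[:,1])<.011)&(t[:,2]<.01)&(t[:,2]>-.07)]
    h,e=np.histogram(k[:,2]*1000,np.arange(-70,10,5)); print(n,list(zip(e.astype(int).tolist(),h.tolist())))
E
```

```text
time: 19.73
tcp_pos: [0.5264, -0.3411, 0.151]
tcp_rot: [3.142, 0.0, 3.112]
contact_force: [0.5, 0.2, 1.0]
gripper_width: 0.0004
tcp [[-0.0013 -0.1494  0.151 ]]
scene top y 1 0 None
scene top y -1 61 [-0.006 -0.092  0.226]
  lane tops 1 46 [-0.004  0.19   0.093]
  pad 1 21 [-0.099  0.042  0.087]
  lane tops -1 132 [ 0.001 -0.179  0.093]
  pad -1 38 [-0.102 -0.05   0.036]
top top y 1 0 None
top top y -1 80 [-0.013 -0.087  0.227]
  lane tops 1 132 [-0.002  0.195  0.094]
  pad 1 35 [-0.098  0.045  0.091]
  lane tops -1 211 [-0.002 -0.186  0.094]
  pad -1 47 [-0.101 -0.045  0.038]
wrist [(-70, 126), (-65, 150), (-60, 176), (-55, 115), (-50, 128), (-45, 115), (-40, 104), (-35, 10), (-30, 0), (-25, 0), (-20, 0), (-15, 0), (-10, 0), (-5, 0), (0, 0)]
scene [(-70, 8), (-65, 6), (-60, 6), (-55, 6), (-50, 4), (-45, 8), (-40, 6), (-35, 0), (-30, 0), (-25, 0), (-20, 0), (-15, 0), (-10, 0), (-5, 0), (0, 0)]
```

```bash
python3 -m creep '{"offset":[[0,0.6,0],[0,1.1,0],[0,1.4,0],[0,1.6,0],[0,1.8,0],[0,2,0],[0,2.2,0],[0,2.4,0],[0,2.6,0],[0,2.8,0],[0,3,0],[0,3.2,0]],"delta_rot":[[0,0,0],[0,0,0],[0,0,0],[0,0,0],[0,0,0],[0,0,0],[0,0,0],[0,0,0],[0,0,0],[0,0,0],[0,0,0],[0,0,0]],"hand":[0,0,0,0,0,0,0,0,0,0,0,0]}'; python3 tins.py 10 | head -4
```

```text
time: 21.48
tcp_pos: [0.529, -0.3098, 0.1534]
tcp_rot: [-3.14, 0.005, 3.112]
contact_force: [0.4, -1.0, -0.4]
gripper_width: 0.0001
tcp [[ 0.0004 -0.1181  0.1534]]
scene top y 1 0 None
scene top y -1 72 [-0.008 -0.084  0.228]
  lane tops 1 51 [-0.008  0.19   0.093]
```

```bash
python3 -m creep '{"offset":[[0,0.25,0],[0,0.5,0],[0,0.75,0],[0,1,0],[0,1.25,0],[0,1.5,0],[0,1.75,0],[0,2,0],[0,2.25,0],[0,2.5,0],[0,2.75,0],[0,3,0],[0,3.25,0],[0,3.5,0],[0,3.7,0],[0,3.7,0],[0,3.7,0],[0,3.7,0]],"delta_rot":[[0,0,0],[0,0,0],[0,0,0],[0,0,0],[0,0,0],[0,0,0],[0,0,0],[0,0,0],[0,0,0],[0,0,0],[0,0,0],[0,0,0],[0,0,0],[0,0,0],[0,0,0],[0,0,0],[0,0,0],[0,0,0]],"hand":[0,0,0,0,0,0,0,0,0,0,0,0,0,0,0,0,0,0]}'; python3 tins.py 11
```

```text
time: 23.88
tcp_pos: [0.5301, -0.2729, 0.1532]
tcp_rot: [-3.14, 0.005, 3.112]
contact_force: [0.1, -0.1, -0.3]
gripper_width: 0.0003
tcp [[ 0.0004 -0.0811  0.1532]]
scene top y 1 0 None
scene top y -1 29 [-0.009 -0.088  0.229]
  lane tops 1 47 [-0.005  0.19   0.094]
  pad 1 24 [-0.103  0.044  0.087]
  lane tops -1 127 [ 0.002 -0.182  0.094]
  pad -1 40 [-0.103 -0.048  0.035]
top top y 1 0 None
top top y -1 3 [-0.012 -0.074  0.228]
  lane tops 1 130 [-0.001  0.191  0.093]
  pad 1 38 [-0.097  0.045  0.089]
  lane tops -1 211 [ 0.    -0.186  0.094]
  pad -1 44 [-0.099 -0.047  0.038]
```

```bash
python3 -m creep '{"offset":[[0,-0.3,-3],[0,-0.3,-6],[0,-0.3,-10],[0,-0.3,-14],[0,-5,-15],[0,-10,-15],[0,-15,-15],[0,-18,-15],[0,-18,-15],[0,-18,-15]],"delta_rot":[[0,0,0],[0,0,0],[0,0,0],[0,0,0],[0,0,0],[0,0,0],[0,0,0],[0,0,0],[0,0,0],[0,0,0]],"hand":[0,0,0,0,0,0,0,0,0,0]}'; python3 tins.py 12;python3 - <<'E'
from h import *
f=robot.grab_frame("top"); cv2.imwrite("pics/z.png",np.hstack([cv2.resize(cv2.imread("pics/t12.png"),(400,375)),cv2.resize(f["image"][130:290,180:340],(375,375),interpolation=cv2.INTER_CUBIC)]))
E
```

```text
time: 25.28
tcp_pos: [0.5239, -0.4522, 0.3033]
tcp_rot: [-3.14, 0.005, 3.112]
contact_force: [-0.1, -0.6, -0.1]
gripper_width: 0.0002
tcp [[-0.0005 -0.2605  0.3033]]
scene top y 1 0 None
scene top y -1 0 None
  lane tops 1 48 [-0.005  0.191  0.094]
  pad 1 17 [-0.103  0.045  0.089]
  lane tops -1 131 [ 0.004 -0.176  0.094]
  pad -1 32 [-0.102 -0.05   0.037]
top top y 1 0 None
top top y -1 0 None
  lane tops 1 90 [0.002 0.186 0.094]
  pad 1 42 [-0.099  0.045  0.091]
  lane tops -1 232 [ 0.001 -0.186  0.094]
  pad -1 42 [-0.099 -0.048  0.038]
```

View pics/z.png

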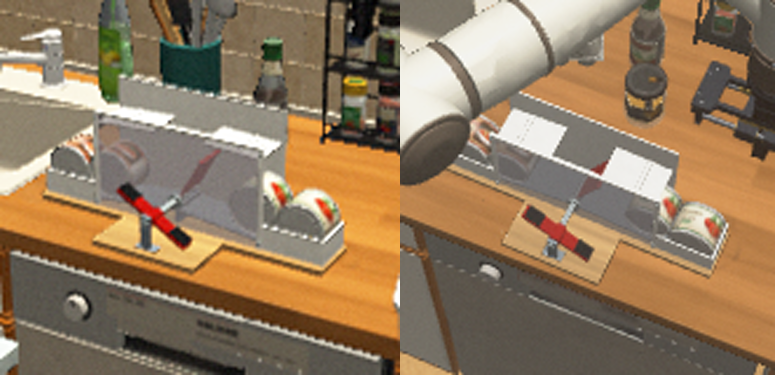

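Both tins are in their lanes: soup behind soup on the left (125,160) and tomato behind tomato on the right (275,200). I'll check that nothing is still moving, then hand in.

```bash
python3 -m creep '{"offset":[[0,0,0],[0,0,0],[0,0,0],[0,0,0],[0,0,0],[0,0,0]],"delta_rot":[[0,0,0],[0,0,0],[0,0,0],[0,0,0],[0,0,0],[0,0,0]],"hand":[0,0,0,0,0,0]}'; python3 tins.py 13; python3 - <<'E'
from h import *
a,b=[cv2.imread(f"pics/t{i}.png").astype(int) for i in (12,13)]
d=cv2.blur(np.abs(a-b).max(2).astype(np.float32),(15,15)); print("max blurred diff",d.max(),np.unravel_index(d.argmax(),d.shape),"soup area",d[180:300,60:260].max(), "bg",np.median(d))
f=robot.grab_frame("scene")
for t in ["tub","pickle","pepper","paprika","soup_lane_center"]:
    for r in robot.masks_of("scene",t)[:2]: print(t,round(r["confidence"],2),np.round(r["centre"]))
robot.grab_frame("top")
for r in robot.masks_of("top","jar")[:1]: print("jar top",r["centre"])
E
```

```text
time: 26.22
tcp_pos: [0.5243, -0.4516, 0.3042]
tcp_rot: [-3.14, 0.006, 3.114]
contact_force: [0.1, -0.6, -0.2]
gripper_width: 0.001
tcp [[-2.000e-04 -2.599e-01  3.042e-01]]
scene top y 1 0 None
scene top y -1 0 None
  lane tops 1 46 [-0.004  0.192  0.093]
  pad 1 21 [-0.104  0.042  0.088]
  lane tops -1 128 [ 0.    -0.177  0.093]
  pad -1 34 [-0.1   -0.048  0.036]
top top y 1 0 None
top top y -1 0 None
  lane tops 1 87 [0.002 0.185 0.094]
  pad 1 42 [-0.099  0.045  0.089]
  lane tops -1 224 [ 0.001 -0.187  0.094]
  pad -1 43 [-0.098 -0.046  0.039]
max blurred diff 7.6044445 (np.int64(0), np.int64(587)) soup area 4.8977776 bg 3.44
tub 0.9 [364. 269.]
pickle 0.61 [250. 227.]
pickle 0.57 [347. 235.]
pepper 0.72 [160. 214.]
paprika 0.55 [148. 210.]
paprika 0.33 [306. 230.]
soup_lane_center 0.67 [216. 210.]
jar top [284.4, 169.8]
```

Nothing is moving, and the bystanders are where they were.

```bash
python3 -c "
from rig import robot
print(robot.finish_job())"
```

```text
the job is handed in; nothing more can be done
None
```

Both tins are with their own kind, and I handed the job in at about 26 s. I pushed the tomato tin in first, since the gate already fed the right lane. Then I pressed the right pad down to switch the gate to left, and pushed the soup tin in.

**Last checks:**
- **Tins:** the pictures show tomato behind tomato in the right lane and soup behind soup in the left lane. Two pictures about 1 s apart showed nothing moving. I judged the soup tin's contact by eye through the clear panel; I did not measure it.
- **Gate:** it rests with the left pad up.
- **Other things on the worktop:** the tub, pickle, pepper, paprika and jar were found within a few pixels of where they started. A few of the network's lower-confidence detections were clearly wrong and I ignored them.
- **Robot:** it was clear of everything at hand-in.

**What disagreed:** the reported TCP sits about 34 mm beyond the real fingertips, which all three cameras confirmed. Because of this my first push rode up onto the waiting tomato tin and pressed down on it with about 15 N. It rolled back to its seat when I withdrew, and the pushes after I corrected the height showed about 1 N or less in the readings after each move.

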